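# Refit the index wheel and the vial carousel on a sample changer's splined hub

### The job

Put the cleaned sample changer together again: slide the toothed index wheel, collar upward, down the splined hub of the drive unit until it lies fully home on the hub's shoulder, then slide the vial carousel on above it, right side up, until it sits down on the wheel's collar. Each goes on only when its wide master slot has found the hub's one wide rib, and nobody knows at what angle the hub last stopped: rest the part gently on the rib ends and turn it until it drops, without forcing it. Let go of both and leave the two vials and the tweezers where they are.

Things in the scene. Friction and masses are not known exactly. Their poses are not given: they have to be found in the camera images.
- drive_unit: Cream bench drive unit, 180 x 156 mm, 45 mm high with its steel deck plate; cannot shift; display and keys on its -x face. Origin on the bench under the hub's axis, z up. The upright steel hub: shoulder disc, then six straight ribs 60 degrees apart (core 22 mm across, 32 mm over the ribs), then a plain nose. Five ribs are 3.5 mm wide, the master rib 10 mm.
- hub_seat (a point): On the hub's axis, top of its shoulder disc (42 mm across), 58 mm above the bench; the ribs start here. Axes as the drive unit's: it does not turn with the hub. The master rib may stand anywhere within 46 degrees (0.8 rad) to either side of the unit's +x (away from the keys); this angle is not measured. A worm drive holds the hub firmly (1.5 N m), so it is the same for both parts.
- rib_ends (a point): On the hub's axis, level with the flat upper ends of the ribs, 40 mm above hub_seat. A part whose slots are out of line comes to rest here, its underside level with this point, round the nose. In line it has 1.25 mm of play all round and goes down within about 5 degrees of the right angle; one step (60 degrees) off, the master rib still blocks it. Let go in line, a part slides down by its own weight.
- nose_top (a point): Top of the hub's nose on its axis, 12 mm above rib_ends, 52 mm above hub_seat. The nose is 22 mm across, its last 4.5 mm tapering to 16 mm; parts (24.5 mm bore) go over it with 1.25 mm of play all round at any angle.
- pickup (a point): Top of the pick-up's bracket on the deck at the unit's +x side, 60 mm from the hub axis, 67 mm above the bench. Its sensor barrel (top 65 mm above the bench) ends 43 mm from the axis, 4 mm clear of the seated wheel's teeth.
- index_wheel: Aluminium index wheel, about 120 g: a disc with 30 teeth, 78 mm across, 6 mm thick, with a collar on top and a splined bore right through. Origin at the centre of the underside, z up along the bore, +x through the master slot (red dots on collar and disc). Starts flat on the bench, collar up, +x within 0.6 rad of world +x. Fully home its origin is at hub_seat.
- wheel_collar (a point): Centre of the top of the wheel's collar, 24 mm above its underside; axes as the wheel's. The collar is 48 mm across with two flats 42 mm apart, square to y: grip it by closing along y, between 7 and 24 mm above the underside. Bore: 24.5 mm across, six slots 60 degrees apart, 34.5 mm over the slots, five 6 mm wide, the master slot 12.5 mm, towards +x.
- carousel: Vial carousel, about 220 g: two white plates 130 mm across, the upper one with ten 23 mm holes (top 19.5 mm above the underside), on an aluminium collar with a splined bore. Origin at the centre of the underside, z up along the bore, +x through the master slot (red dots on collar and plate). Starts flat on the bench, +x within 0.6 rad of world +x. Fully home its origin is 24 mm above hub_seat.
- carousel_collar (a point): Centre of the top of the carousel's collar, 40 mm above its underside; axes as the carousel's. The collar, 48 mm across with two flats 42 mm apart, square to y, stands 20.5 mm over the upper plate: grip it there by closing along y. Same splined bore as the wheel's, master slot towards +x. From rib_ends it goes down 16 mm to the seated wheel's collar.
- vial_white: Small glass vial with a white cap, 21 mm across, 45 mm high, standing beside the drive unit; origin at the centre of its base. Loose; leave it where it is.
- vial_red: Small glass vial with a red cap, 21 mm across, 45 mm high, standing beside the drive unit; origin at the centre of its base. Loose; leave it where it is.
- tweezers: Steel tweezers, 131 mm long, 13 mm wide, 7 mm high, lying flat; origin at the middle of the underside, length along its y axis. Loose; leave it where it is.
Mind the look-alikes: they are no part of the job. What is shaped like the index_wheel but yellow is not meant.

How it is judged:
By the outcome, as a careful person would: the job done as asked, in the order asked, and still so for the second after the job is handed in, with the robot touching nothing.
It also fails if it takes over 61 s, if anything falls off the work surface, if the arm or the gripper's body presses on something with over 40 N, if the wrist force passes 120 N, or if a joint passes its speed limit or range.

### The arm

A 6-joint arm with a two-finger parallel gripper is mounted at the origin on a cart in front of the work surface, level with it; the furniture and walls round the work are solid. World frame = base frame: x ahead of the robot, y to its left, z up, the work surface at z = 0. Lengths are in m, angles in rad, forces in N, time in s.
With the tool pointing down it reaches from about 0.275 to 0.775 m from the base axis. Payload 14.6 kg.
Tool frame: the origin (TCP) lies at the very end of the fingers, on their centre line; the grasp point (between the pads) lies 19 mm behind it (manip.hold_point_z is the distance from the TCP to the grasp point, in m); z points along the fingers, x is the direction in which the jaws open and shut, and the axes are right-handed (so a half turn about z gives the same grasp; the last joint's range is limited). The gripper opens to 85 mm and grips with 20 to 120 N. Pads are 22 mm wide; open, the fingers measure 114 mm over their backs; the gripper's body (76 mm by 85 mm) begins 54 mm behind the grasp point. The pads swing forward as they close: fully open they stand 13 mm farther back than shut.
Start: joints at [1.08, 0.263, -0.048, 1.259, 0, 1.415], TCP at [0.173, 0.496, 0.231] pointing down, gripper open.
Joint ranges: [-2.65, 2.65], [-0.89, 1.7], [-1.18, 1.37], [-2.13, 2.11], [-1.35, 1.29], [-3.14, 3.14]. Speed limits (rad/s): [1.89, 1.89, 2.57, 2.79, 3.14, 3.14].

### API

Orientations are given as a rotation vector (axis times angle).
In Python, from station import monitor, eyes, manip gives the robot as it stands.
- The arm moves only by the tool servo_tool, never from a script. Its arguments are lists of equal length, an entry for each row: "translation": the shift along the tool's x, y, z each as a share of 20 cm, from -1 to 1, a list of three; "rot": the turn, a rotation vector about the tool's x, y, z each as a share of pi rad, from -1 to 1, a list of three; "gripper": the gripper's target within -1 to 1 (fully open at 1, half-way at 0, shut at -1). In form: {"translation": [[x, y, z], ...], "rot": [[rx, ry, rz], ...], "gripper": [gripper, ...]}. A call has 1 to 12 rows; each row is the pose to reach, as a shift and turn from the pose commanded when the call began, along the tool's axes at that moment, turning the shorter way round; what a row does not reach only later rows make up. A row lasts 1/12 s, in which the tool goes at most 41.7 mm and 7.16 degrees, less where a joint would pass 70% of its speed; a pose out of reach is approached as far as the arm can. A call with a number of a shift or a turn outside -1 to 1 is refused whole. A call with a gripper value outside its range is refused whole. The fingers move at their own pace and stop on an object; "newtons" is the grip in N (left out, the last holds). Time passes only in rows, so rows that repeat a pose let the fingers close. It gives the time, the measured TCP pose, the force and the opening at its end, in the units of the state.
- monitor.observe(): the state, without advancing time (a new reading comes with each control period).
- eyes.capture(name): name is "side" or "top"; returns the picture (400x640x3 uint8, blue, green, red); there is no depth.
- eyes.get_calibration(name): a dict with "fx", "fy", "cx", "cy" (pixels), "rvec" (rotation vector, rad) and "tvec" (3), from world to camera coordinates, as OpenCV has them. Camera axes: x right, y down, z forward; pixel columns grow to the right and rows downward; lengths in m; the calibration is good to about 2 mm. A picture is of the moment at which its call begins. get_calibration takes no time and is no camera call.
- manip.hand_in(): hands the job in, once; it reports no verdict.
The state is a dict: "t": time; "joint_pos": joint angles; "qd": joint speeds; "joint_efforts": joint torques, N m; "tool_pos": TCP position; "ee_rot": TCP orientation; "ft_force": force on the tool from outside, world axes, zero at the start; "wrist_torque": the same for the moment, N m; "gripper_width": finger opening in m.
Only numpy, scipy, OpenCV 4.12 (cv2) and the standard library are available. Lean on these libraries where they do the work, as an engineer would, in place of code of your own. Each camera call takes 0.05 s, during which the arm holds its last target.

## Working session

There is one attempt and no reset: what is moved stays moved. The work goes in short steps, Python scripts to look and compute and a tool call to move; the robot and the scene stay as the last step left them, time stands still between calls to the robot, and variables do not carry over. Pictures are saved under pics/ and viewed, and the job is handed in when it is done.

Besides the shell and the picture viewer there is one more tool, called after "Emit:" in YAML: its name, and indented under it one key for each argument. servo_tool: Moves the arm, as the interface text tells. Its arguments: {"type":"object","properties":{"translation":{"type":"array","items":{"type":"array","items":{"type":"number"}}},"rot":{"type":"array","items":{"type":"array","items":{"type":"number"}}},"gripper":{"type":"array","items":{"type":"number"}},"newtons":{"type":"number"}},"required":["translation","rot","gripper"]}

```bash
mkdir -p pics; ls; python3 - <<'E'
from station import monitor, eyes, manip
import cv2
s=monitor.observe(); print(s)
for n in("side","top"):
    cv2.imwrite(f"pics/{n}0.png",eyes.capture(n)); print(n,eyes.get_calibration(n))
print(manip.hold_point_z)
E
```

```text
pics
{'t': 0.0, 'joint_pos': array([ 1.07969329e+00,  2.63525519e-01, -4.89385904e-02,  1.25940135e+00,
       -3.92976548e-05,  1.41551218e+00]), 'qd': array([-0.00030062, -0.00106053, -0.00203604, -0.0015189 ,  0.00056117,
       -0.00268977]), 'joint_efforts': array([ 3.07978735e-03, -6.37629890e+01,  3.84570658e+01,  1.36844462e-02,
        8.35116612e-05, -1.23713195e-05]), 'tool_pos': array([0.17288487, 0.49542306, 0.23082315]), 'ee_rot': array([ 2.56103286e+00,  1.81865244e+00, -1.47540443e-03]), 'ft_force': array([-0.59666832,  0.01007422, -0.20546703]), 'wrist_torque': array([0.06241321, 0.01319417, 0.00571843]), 'gripper_width': 0.0855854547814264}
side {'fx': 420.8220491837183, 'fy': 420.8220491837183, 'cx': 315.27887819513256, 'cy': 201.04860311158464, 'rvec': array([ 1.93708583, -0.13343014,  0.118786  ]), 'tvec': array([-0.57293938,  0.10517736,  1.06224967])}
top {'fx': 372.739067430852, 'fy': 372.739067430852, 'cx': 314.56823028776654, 'cy': 203.0977397238151, 'rvec': array([ 2.17182004, -2.12449825,  0.15500438]), 'tvec': array([-0.04538068,  0.57386067,  1.00367006])}
0.0187
```

View pics/side0.png

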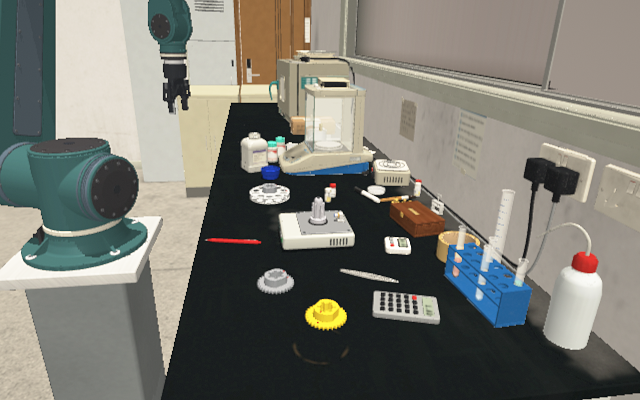

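View pics/top0.png

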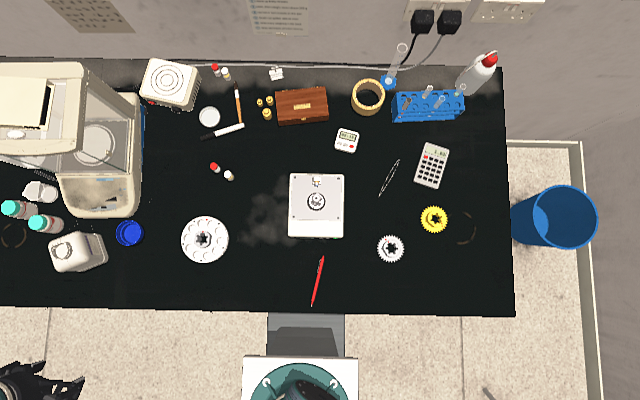

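The top view shows the grey wheel at about (390,248), the carousel at (204,240) and the hub at (316,201). The yellow decoy is at (433,219). I'll enlarge these.

```bash
cat > h.py <<'E'
import numpy as np, cv2
from station import monitor, eyes, manip
def cal(n):
    c=eyes.get_calibration(n); K=np.array([[c['fx'],0,c['cx']],[0,c['fy'],c['cy']],[0,0,1.]])
    return K,np.array(c['rvec'],float),np.array(c['tvec'],float)
def ray(n,u,v,z):
    K,r,t=cal(n); R=cv2.Rodrigues(r)[0]
    d=R.T@np.linalg.solve(K,[u,v,1.]); o=-R.T@t
    return o+d*(z-o[2])/d[2]
def proj(n,p):
    K,r,t=cal(n); return cv2.projectPoints(np.array(p,float).reshape(-1,3),r,t,K,None)[0].reshape(-1,2)
def crop(im,u,v,w,s):
    u0,v0=u-w//2,v-w//2
    return cv2.resize(im[v0:v0+w,u0:u0+w],None,fx=s,fy=s,interpolation=cv2.INTER_CUBIC)
E
python3 - <<'E'
from h import *
t=cv2.imread('pics/top0.png'); s=cv2.imread('pics/side0.png')
a=np.hstack([crop(t,390,248,40,10),crop(t,316,201,40,10)])
cv2.imwrite('pics/c1.png',a)
cv2.imwrite('pics/c2.png',np.hstack([crop(t,204,240,56,7),crop(t,316,205,70,5.6)]))
cv2.imwrite('pics/c3.png',np.hstack([crop(s,276,281,50,8),crop(s,318,215,50,8)]))
E
```

```text
(no output)
```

View pics/c1.png

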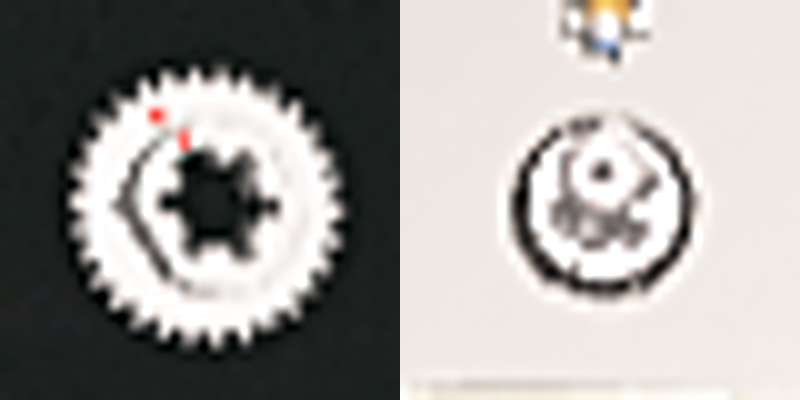

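View pics/c2.png

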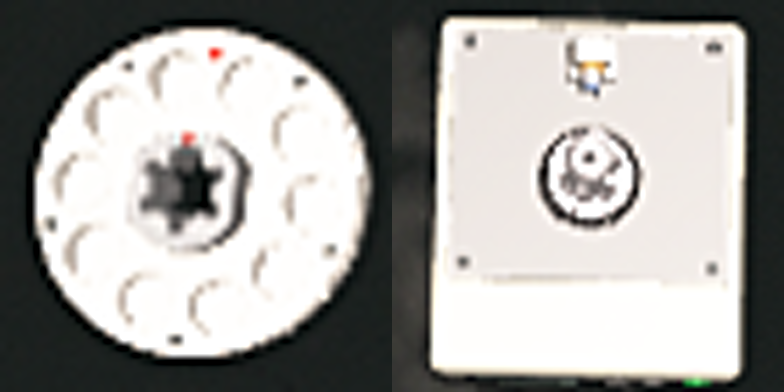

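View pics/c3.png

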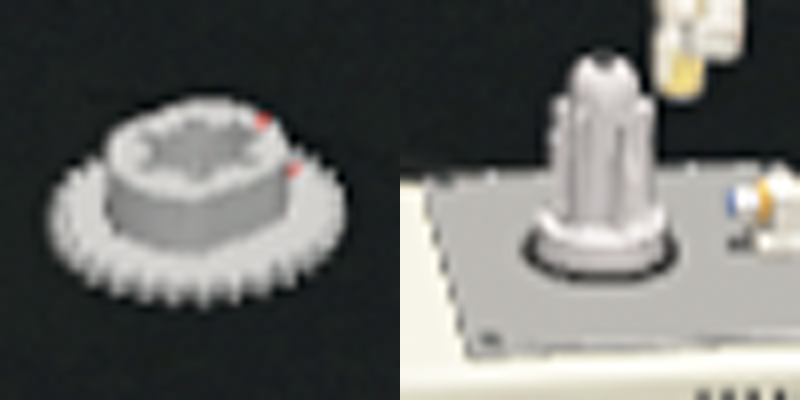

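```bash
python3 - <<'E'
from h import *
for n in("top","side"):
    K,r,t=cal(n); print(n,-cv2.Rodrigues(r)[0].T@t)
px=lambda u0,v0,s,x,y:(u0+(x+.5)/s-.5,v0+(y+.5)/s-.5)
t=cv2.imread('pics/top0.png').astype(int)
from scipy.ndimage import label
g=t.min(2)
L,_=label(g>70)
for nm,(u,v),z in(("wheel",(380,248),.006),("car",(190,228),.0195)):
    m=L==L[v,u]; ys,xs=np.nonzero(m)
    from scipy.ndimage import binary_fill_holes as bf
    f=bf(m); ys,xs=np.nonzero(f); print(nm,f.sum(),xs.mean(),ys.mean(),ray("top",xs.mean(),ys.mean(),z), xs.min(),xs.max(),ys.min(),ys.max())
    R=0.039 if nm=="wheel" else .065
    c=ray("top",xs.mean(),ys.mean(),z)
    a=np.linspace(0,6.28,60); q=proj("top",[c+[R*np.cos(k),R*np.sin(k),0] for k in a]); print(q.min(0),q.max(0),q.mean(0))
# red dots
for nm,(u,v,w) in (("wheel",(390,248,20)),("car",(204,240,28))):
    sub=t[v-w:v+w,u-w:u+w]; red=np.clip(sub[:,:,2]-sub[:,:,:2].max(2),0,None)
    L2,k=label(red>40)
    for i in range(1,k+1):
        ys,xs=np.nonzero(L2==i); ww=red[ys,xs]; U=u-w+(xs*ww).sum()/ww.sum();V=v-w+(ys*ww).sum()/ww.sum()
        print(nm,U,V,ww.sum(),[ray("top",U,V,z).round(4) for z in((.006,.024) if nm=="wheel" else (.0195,.04))])
print("side wheel dots")
s=cv2.imread('pics/side0.png').astype(int)
for nm,(u,v,w) in (("wheel",(276,281,22)),("car",(270,194,22))):
    sub=s[v-w:v+w,u-w:u+w]; red=np.clip(sub[:,:,2]-sub[:,:,:2].max(2),0,None)
    L2,k=label(red>30)
    for i in range(1,k+1):
        ys,xs=np.nonzero(L2==i); ww=red[ys,xs]; U=u-w+(xs*ww).sum()/ww.sum();V=v-w+(ys*ww).sum()/ww.sum()
        print(nm,U,V,ww.sum(),[ray("side",U,V,z).round(4) for z in((.006,.024) if nm=="wheel" else (.0195,.04))])
print("hub shoulder top view",ray("top",*px(296,181,10,203,205),.058))
print("hub nose top view",ray("top",*px(296,181,10,201,172),.110))
print("hub side shoulder",ray("side",*px(293,190,8,203,222),.058), "nose",ray("side",*px(293,190,8,205,64),.11))
E
```

```text
top [ 0.42643325 -0.03265314  1.07508954]
side [ 0.41414597 -1.02657616  0.49226079]
wheel 581 390.0671256454389 248.19104991394147 [ 0.45473093 -0.25068002  0.006     ] 377 404 235 262
[376.391456   234.48499899] [403.74697025 262.03778298] [390.06617144 248.00477277]
car 1794 204.2541806020067 239.0891861761427 [0.46840095 0.27595912 0.0195    ] 181 228 216 262
[181.16767085 216.15753444] [227.33400879 262.42215493] [204.27194229 238.81835167]
wheel 385.28985507246375 239.0 276 [array([ 0.4805, -0.2372,  0.006 ]), array([ 0.4796, -0.2338,  0.024 ])]
wheel 388.0 241.54513888888889 288 [array([ 0.4735, -0.2449,  0.006 ]), array([ 0.4727, -0.2413,  0.024 ])]
car 206.28125 219.19951923076923 416 [array([0.5248, 0.2738, 0.0195]), array([0.5229, 0.2678, 0.04  ])]
car 202.42134831460675 231.38483146067415 356 [array([0.49  , 0.2825, 0.0195]), array([0.4887, 0.2764, 0.04  ])]
side wheel dots
wheel 283.4296577946768 270.4980988593156 263 [array([ 0.4764, -0.2039,  0.006 ]), array([ 0.4741, -0.2344,  0.024 ])]
wheel 287.42268041237116 276.58247422680415 194 [array([ 0.483 , -0.2307,  0.006 ]), array([ 0.4804, -0.2601,  0.024 ])]
car 276.0 184.0 34 [array([0.4958, 0.3559, 0.0195]), array([0.4923, 0.2959, 0.04  ])]
car 286.0 190.34831460674158 89 [array([0.5246, 0.2877, 0.0195]), array([0.5198, 0.2307, 0.04  ])]
hub shoulder top view [ 0.57806748 -0.03613927  0.058     ]
hub nose top view [ 0.57904623 -0.03525058  0.11      ]
hub side shoulder [ 0.58025717 -0.03442973  0.058     ] nose [ 0.5809952  -0.02671639  0.11      ]
```

```bash
python3 - <<'E'
from h import *
def rib(a,z0,z1,hx,hy):
    segs=[]
    for k in range(6):
        w=.005 if k==0 else .00175
        th=a+k*np.pi/3; c,s=np.cos(th),np.sin(th)
        P=[(x*c-y*s+hx,x*s+y*c+hy) for x,y in((.0105,-w),(.0158,-w),(.0158,w),(.0105,w))]
        segs.append((k,[(*p,z1) for p in P])); 
        if k==0: segs.append((k,[(*P[1],z0),(*P[1],z1),(*P[2],z1),(*P[2],z0)]))
    return segs
hx,hy=.5785,-.0355
for n,(u,v) in(("top",(316,200)),("side",(318,213))):
    im=cv2.imread(f'pics/{n}0.png'); w=32;s=8
    out=[crop(im,u,v,w,s)]
    for deg in(-40,-25,-10,10,25,40,-55):
        b=crop(im,u,v,w,s)
        for k,q in rib(np.radians(deg),.058,.098,hx,hy):
            p=proj(n,q); p=(p-[u-w//2,v-w//2]+.5)*s-.5
            cv2.polylines(b,[p.round().astype(int)],True,(0,0,255) if k==0 else (255,120,0),1)
        for z,r in((.058,.021),(.11,.008)):
            p=proj(n,[(hx+r*np.cos(x),hy+r*np.sin(x),z) for x in np.linspace(0,6.28,40)]);p=(p-[u-w//2,v-w//2]+.5)*s-.5
            cv2.polylines(b,[p.round().astype(int)],True,(0,180,0),1)
        cv2.putText(b,str(deg),(3,14),0,.5,(0,0,255),1); out.append(b)
    im=np.vstack([np.hstack(out[:4]),np.hstack(out[4:])]); cv2.imwrite(f'pics/o_{n}.png',cv2.resize(im,(800,400)))
    g=crop(im if 0 else cv2.imread(f'pics/{n}0.png'),u,v,26,20); lo=np.percentile(g,2);g=np.clip((g-lo)*1.0/(255-lo),0,1)**2.2*255
    cv2.imwrite(f'pics/z_{n}.png',g.astype(np.uint8))
E
```

```text
(no output)
```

View pics/o_top.png

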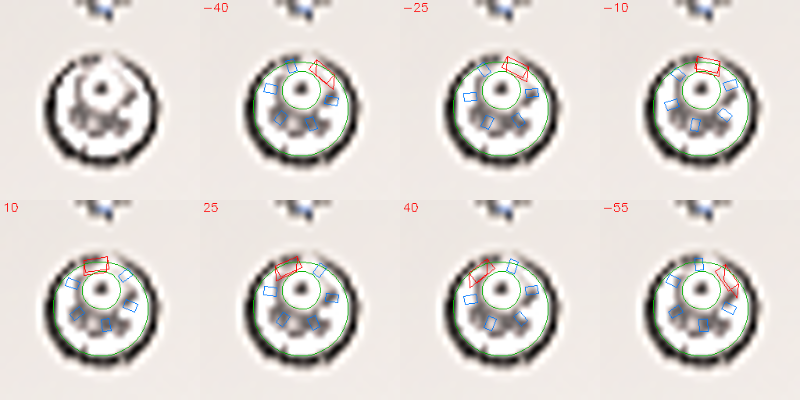

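View pics/o_side.png

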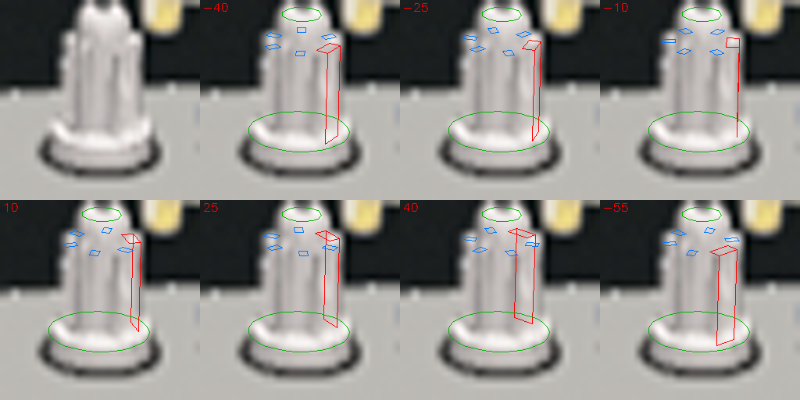

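View pics/z_top.png

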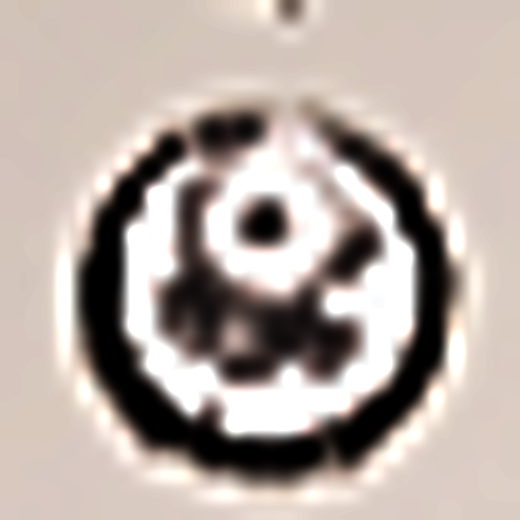

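View pics/z_side.png

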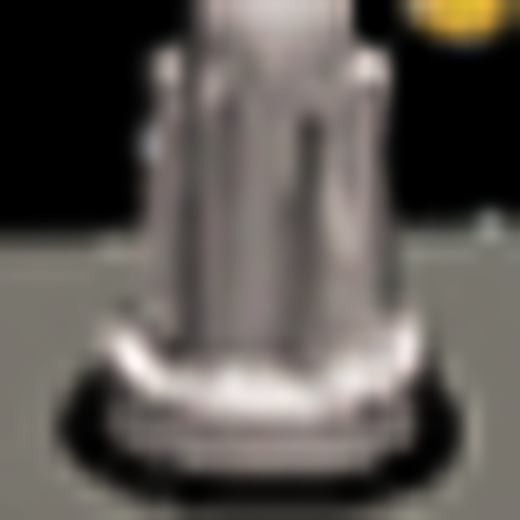

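```bash
cat >> h.py <<'E'
from scipy.spatial.transform import Rotation as Ro
def to(p,yaw,P=None):
    s=monitor.observe(); R0=Ro.from_rotvec(s['ee_rot']); p0=s['tool_pos']
    t=R0.inv().apply(np.array(p)-p0)/.2
    c,sn=np.cos(np.radians(yaw)),np.sin(np.radians(yaw))
    Rt=Ro.from_matrix(np.array([[c,sn,0],[sn,-c,0],[0,0,-1]]))
    r=(R0.inv()*Rt).as_rotvec()/np.pi
    x=R0.as_matrix()[:,0]
    print("t",round(s['t'],2),"pos",p0.round(4),"yaw",np.degrees(np.arctan2(x[1],x[0])).round(2),"f",s['ft_force'].round(1),"M",s['wrist_torque'].round(2),"w",round(s['gripper_width'],4))
    print("trans",t.round(4),"rot",r.round(4))
E
python3 -c "
from h import *
to((.40,.2,.2),117.6);to((.455,-.2507,.12),117.6)"
```

```text
t 0.1 pos [0.1729 0.4955 0.2309] yaw 70.76 f [-0.3 -0.5  0.2] M [ 0.03  0.02 -0.05] w 0.0854
trans [-1.0205  1.559   0.155 ] rot [-2.000e-04  3.000e-04 -2.602e-01]
t 0.1 pos [0.1729 0.4955 0.2309] yaw 70.76 f [-0.3 -0.5  0.2] M [ 0.03  0.02 -0.05] w 0.0854
trans [-3.0571  2.5612  0.5568] rot [-2.000e-04  3.000e-04 -2.602e-01]
```

Emit:
servo_tool:
  translation:
    - [-0.12,0.16,0.02]
    - [-0.24,0.32,0.05]
    - [-0.36,0.48,0.07]
    - [-0.48,0.64,0.1]
    - [-0.6,0.8,0.12]
    - [-0.72,0.96,0.15]
    - [-0.75,1,0.15]
  rot:
    - [0,0,-0.04]
    - [0,0,-0.08]
    - [0,0,-0.12]
    - [0,0,-0.16]
    - [0,0,-0.2]
    - [0,0,-0.23]
    - [0,0,-0.26]
  gripper: [0.3,0.3,0.3,0.3,0.3,0.3,0.3]

```text
t: 0.68
tool_pos: [0.3109, 0.2897, 0.2012]
ee_rot: [-1.691, -2.648, 0.001]
ft_force: [0.2, 0.2, 0.1]
gripper_width: 0.0555
```

```bash
python3 -c "
from h import *
to((.455,-.2507,.12),117.6)"
```

```text
t 0.68 pos [0.3109 0.2897 0.2012] yaw 114.88 f [0.2 0.2 0.1] M [ 0.03 -0.05  0.05] w 0.0555
trans [-2.7541 -0.4829  0.4069] rot [-0.0002  0.0001 -0.0151]
```

Emit:
servo_tool:
  translation:
    - [-0.2,-0.03,0.03]
    - [-0.4,-0.07,0.06]
    - [-0.6,-0.1,0.09]
    - [-0.8,-0.14,0.12]
    - [-1,-0.17,0.15]
    - [-1,-0.17,0.15]
  rot:
    - [0,0,0]
    - [0,0,0]
    - [0,0,0]
    - [0,0,0]
    - [0,0,0]
    - [0,0,0]
  gripper: [0.3,0.3,0.3,0.3,0.3,0.3]

```text
t: 1.18
tool_pos: [0.364, 0.0897, 0.1708]
ee_rot: [1.707, 2.637, -0.002]
ft_force: [0.6, 0.9, 1.0]
gripper_width: 0.0555
```

Emit:
servo_tool:
  translation:
    - [-0.2,-0.03,0.03]
    - [-0.4,-0.07,0.06]
    - [-0.6,-0.1,0.09]
    - [-0.8,-0.14,0.12]
    - [-1,-0.17,0.15]
    - [-1,-0.17,0.15]
  rot:
    - [0,0,0]
    - [0,0,0]
    - [0,0,0]
    - [0,0,0]
    - [0,0,0]
    - [0,0,0]
  gripper: [0.3,0.3,0.3,0.3,0.3,0.3]

```text
t: 1.68
tool_pos: [0.4167, -0.1061, 0.1407]
ee_rot: [1.703, 2.639, -0.002]
ft_force: [0.0, 1.6, -0.1]
gripper_width: 0.0557
```

```bash
python3 -c "
from h import *
to((.455,-.2507,.06),117.6)"
```

```text
t 1.68 pos [ 0.4167 -0.1061  0.1407] yaw 114.32 f [ 0.   1.6 -0.1] M [ 0.06  0.06 -0.08] w 0.0557
trans [-0.7374 -0.1231  0.4044] rot [-0.0001  0.0004 -0.0182]
```

Emit:
servo_tool:
  translation:
    - [-0.2,-0.03,0.1]
    - [-0.4,-0.06,0.2]
    - [-0.6,-0.09,0.3]
    - [-0.72,-0.12,0.4]
    - [-0.72,-0.12,0.4]
    - [-0.72,-0.12,0.4]
  rot:
    - [0,0,-0.02]
    - [0,0,-0.02]
    - [0,0,-0.02]
    - [0,0,-0.02]
    - [0,0,-0.02]
    - [0,0,-0.02]
  gripper: [0.3,0.3,0.3,0.3,0.3,0.3]

```text
t: 2.18
tool_pos: [0.4526, -0.2421, 0.0601]
ee_rot: [-1.615, -2.691, -0.001]
ft_force: [-0.2, 0.3, 0.2]
gripper_width: 0.0553
```

```bash
python3 -c "
from h import *
to((.455,-.2507,.012),117.6)
t=eyes.capture('top');s=eyes.capture('side')
cv2.imwrite('pics/g1.png',np.hstack([crop(t,390,248,50,8),crop(s,280,265,80,5)]))
for n in('top','side'): print(proj(n,monitor.observe()['tool_pos']))
"
```

```text
t 2.18 pos [ 0.4526 -0.2421  0.0601] yaw 118.08 f [-0.2  0.3  0.2] M [0.01 0.03 0.01] w 0.0553
trans [-0.0444 -0.0093  0.2405] rot [-0.0004 -0.0009  0.0027]
[[390.58854403 248.31371884]]
[[273.48309863 256.97909015]]
```

View pics/g1.png

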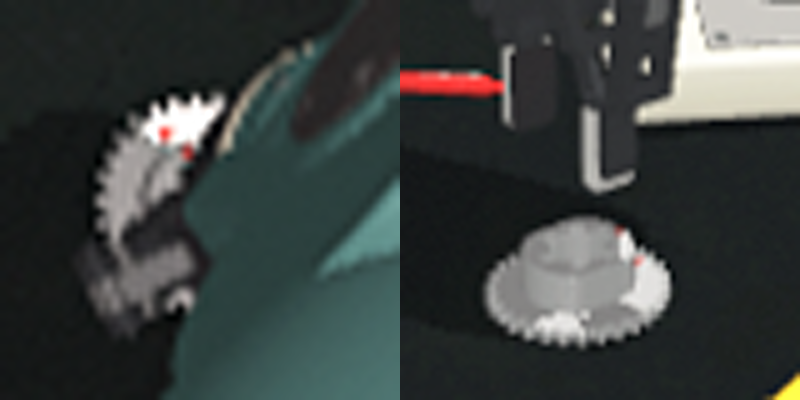

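Emit:
servo_tool:
  translation:
    - [-0.04,-0.01,0.08]
    - [-0.04,-0.01,0.16]
    - [-0.04,-0.01,0.22]
    - [-0.04,-0.01,0.24]
    - [-0.04,-0.01,0.24]
  rot:
    - [0,0,0.003]
    - [0,0,0.003]
    - [0,0,0.003]
    - [0,0,0.003]
    - [0,0,0.003]
  gripper: [0.3,0.3,0.3,0.3,0.3]

```text
t: 2.7
tool_pos: [0.4551, -0.2482, 0.0138]
ee_rot: [-1.624, -2.689, -0.0]
ft_force: [-0.9, -0.3, 0.3]
gripper_width: 0.0553
```

```bash
python3 -c "
from h import *
to((.455,-.2507,.008),117.6)
s=eyes.capture('side')
cv2.imwrite('pics/g2.png',crop(s,276,275,70,8))
"
```

```text
t 2.7 pos [ 0.4551 -0.2482  0.0138] yaw 117.73 f [-0.9 -0.3  0.3] M [-0.04  0.02  0.01] w 0.0553
trans [-0.0108 -0.006   0.029 ] rot [-0.0001 -0.0002  0.0007]
```

View pics/g2.png

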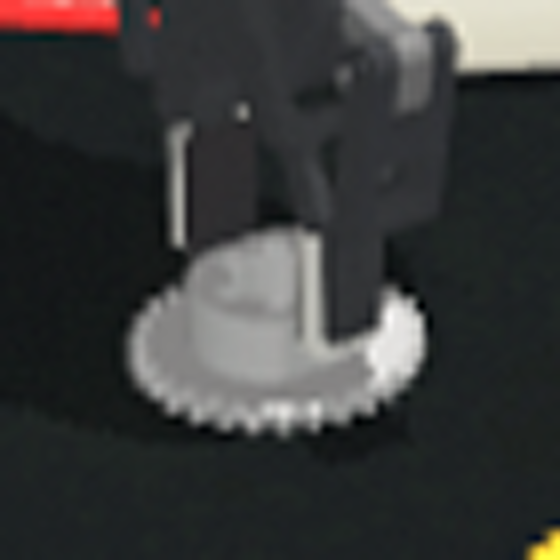

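Emit:
servo_tool:
  translation:
    - [-0.005,0,0.015]
    - [-0.01,0,0.022]
    - [-0.01,0,0.022]
    - [-0.01,0,0.022]
    - [-0.01,0,0.022]
    - [-0.01,0,0.022]
    - [-0.01,0,0.022]
  rot:
    - [0,0,0]
    - [0,0,0]
    - [0,0,0]
    - [0,0,0]
    - [0,0,0]
    - [0,0,0]
    - [0,0,0]
  gripper: [0.3,0.3,0.3,-0.3,-0.3,-0.3,-0.3]
  newtons: 40

```text
t: 3.33
tool_pos: [0.4563, -0.2512, 0.01]
ee_rot: [1.626, 2.688, 0.0]
ft_force: [-3.0, 2.0, 10.1]
gripper_width: 0.0419
```

```bash
python3 -c "
from h import *
to((.5785,-.0355,.14),117.6)
"
```

```text
t 3.33 pos [ 0.4563 -0.2512  0.01  ] yaw 117.67 f [-3.   2.  10.1] M [0.48 0.43 0.04] w 0.0419
trans [ 0.6712  1.0421 -0.6502] rot [0.0001 0.0002 0.0004]
```

Emit:
servo_tool:
  translation:
    - [0,0,-0.05]
    - [0,0,-0.2]
    - [0,0,-0.4]
    - [0,0,-0.6]
    - [0,0,-0.68]
    - [0,0,-0.68]
  rot:
    - [0,0,0]
    - [0,0,0]
    - [0,0,0]
    - [0,0,0]
    - [0,0,0]
    - [0,0,0]
  gripper: [-0.3,-0.3,-0.3,-0.3,-0.3,-0.3]

```text
t: 3.83
tool_pos: [0.4577, -0.2523, 0.1493]
ee_rot: [1.623, 2.683, -0.001]
ft_force: [0.6, -0.8, -1.2]
gripper_width: 0.0419
```

```bash
python3 -c "
from h import *
to((.5785,-.0355,.135),80)
s=eyes.capture('side')
cv2.imwrite('pics/g3.png',crop(s,270,225,80,8))
"
```

```text
t 3.83 pos [ 0.4577 -0.2523  0.1493] yaw 117.67 f [ 0.6 -0.8 -1.2] M [-0.02 -0.05 -0.08] w 0.0419
trans [0.6801 1.0381 0.0702] rot [0.0014 0.0015 0.2093]
```

View pics/g3.png

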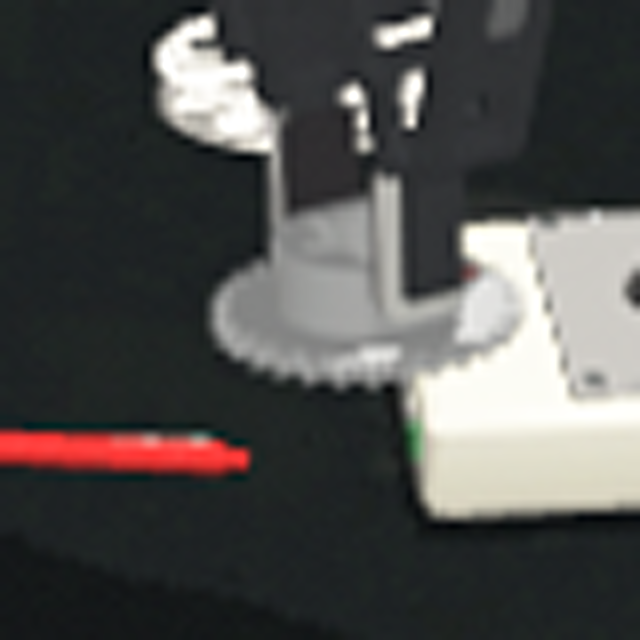

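Emit:
servo_tool:
  translation:
    - [0.1,0.15,0]
    - [0.2,0.31,0]
    - [0.3,0.47,0]
    - [0.41,0.63,0]
    - [0.52,0.79,0]
    - [0.62,0.95,0]
    - [0.64,1,0]
    - [0.64,1,0.03]
  rot:
    - [0,0,0.035]
    - [0,0,0.07]
    - [0,0,0.105]
    - [0,0,0.14]
    - [0,0,0.175]
    - [0,0,0.209]
    - [0,0,0.209]
    - [0,0,0.209]
  gripper: [-0.3,-0.3,-0.3,-0.3,-0.3,-0.3,-0.3,-0.3]

```text
t: 4.55
tool_pos: [0.5748, -0.0426, 0.1381]
ee_rot: [-2.401, -2.024, 0.0]
ft_force: [-0.7, -0.7, -0.8]
gripper_width: 0.0419
```

```bash
python3 -c "
from h import *
to((.5797,-.0357,.135),80)
"
```

```text
t 4.55 pos [ 0.5748 -0.0426  0.1381] yaw 80.26 f [-0.7 -0.7 -0.8] M [-0.07  0.05 -0.  ] w 0.0419
trans [0.0383 0.0181 0.0155] rot [-0.0002 -0.0001  0.0014]
```

Emit:
servo_tool:
  translation:
    - [0.036,0.016,0]
    - [0.036,0.016,0]
    - [0.036,0.016,0]
    - [0.036,0.016,0]
  rot:
    - [0,0,0.001]
    - [0,0,0.001]
    - [0,0,0.001]
    - [0,0,0.001]
  gripper: [-0.3,-0.3,-0.3,-0.3]

```text
t: 4.88
tool_pos: [0.5779, -0.0393, 0.1392]
ee_rot: [-2.409, -2.016, 0.0]
ft_force: [-0.3, -0.3, -1.2]
gripper_width: 0.0422
```

```bash
python3 -c "
from h import *
to((.5797,-.0357,.130),80)
t=eyes.capture('top');s=eyes.capture('side')
cv2.imwrite('pics/g4.png',np.hstack([crop(t,316,201,50,8),crop(s,318,200,60,400/60)]))
"
```

```text
t 4.88 pos [ 0.5779 -0.0393  0.1392] yaw 79.83 f [-0.3 -0.3 -1.2] M [-0.03 -0.01 -0.1 ] w 0.0422
trans [0.0193 0.0058 0.0458] rot [-0.0001  0.     -0.001 ]
```

View pics/g4.png

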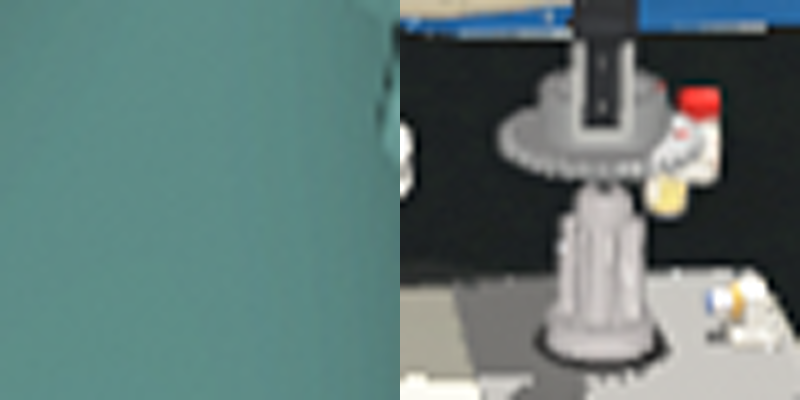

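Emit:
servo_tool:
  translation:
    - [0.008,0,0]
    - [0.008,0,0]
    - [0.008,0,0]
    - [0.008,0,0]
  rot:
    - [0,0,0]
    - [0,0,0]
    - [0,0,0]
    - [0,0,0]
  gripper: [-0.3,-0.3,-0.3,-0.3]

```text
t: 5.32
tool_pos: [0.5786, -0.0369, 0.1394]
ee_rot: [2.409, 2.016, 0.0]
ft_force: [-0.2, 0.2, -1.0]
gripper_width: 0.042
```

```bash
python3 -c "
from h import *
to((.5797,-.0357,.130),80)
"
```

```text
t 5.32 pos [ 0.5786 -0.0369  0.1394] yaw 79.86 f [-0.2  0.2 -1. ] M [0.04 0.03 0.07] w 0.042
trans [0.007  0.0044 0.0468] rot [ 0.      0.     -0.0008]
```

Emit:
servo_tool:
  translation:
    - [0.005,0.004,0.04]
    - [0.005,0.004,0.07]
    - [0.005,0.004,0.09]
    - [0.005,0.004,0.105]
    - [0.005,0.004,0.12]
    - [0.005,0.004,0.12]
  rot:
    - [0,0,0]
    - [0,0,0]
    - [0,0,0]
    - [0,0,0]
    - [0,0,0]
    - [0,0,0]
  gripper: [-0.3,-0.3,-0.3,-0.3,-0.3,-0.3]

```text
t: 5.82
tool_pos: [0.5793, -0.0357, 0.1145]
ee_rot: [-2.408, -2.016, 0.0]
ft_force: [0.1, 1.4, -1.9]
gripper_width: 0.0418
```

```bash
python3 -c "
from h import *
to((.5797,-.0357,.108),80)
s=eyes.capture('side')
cv2.imwrite('pics/g5.png',crop(s,318,205,60,10))
"
```

```text
t 5.82 pos [ 0.5793 -0.0357  0.1145] yaw 79.87 f [ 0.1  1.4 -1.9] M [ 0.49 -0.   -0.02] w 0.0418
trans [0.0003 0.0022 0.0327] rot [-0.0003 -0.0002 -0.0007]
```

View pics/g5.png

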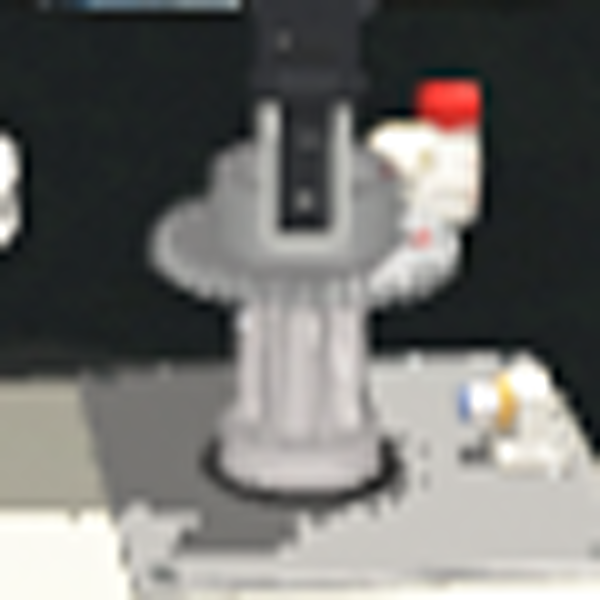

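Emit:
servo_tool:
  translation:
    - [0.004,0,0.01]
    - [0.004,0,0.02]
    - [0.004,0,0.028]
    - [0.004,0,0.034]
    - [0.004,0,0.034]
  rot:
    - [0,0,0]
    - [0,0,0]
    - [0,0,0]
    - [0,0,0]
    - [0,0,0]
  gripper: [-0.3,-0.3,-0.3,-0.3,-0.3]

```text
t: 6.28
tool_pos: [0.5797, -0.0352, 0.1083]
ee_rot: [-2.409, -2.016, 0.0]
ft_force: [0.6, 1.6, -1.3]
gripper_width: 0.042
```

```bash
python3 -c "
from h import *
to((.5797,-.0357,.108),80)
"
```

```text
t 6.28 pos [ 0.5797 -0.0352  0.1083] yaw 79.87 f [ 0.6  1.6 -1.3] M [ 0.15 -0.03 -0.03] w 0.042
trans [-0.0024  0.0007  0.0014] rot [-0.     -0.     -0.0007]
```

Emit:
servo_tool:
  translation:
    - [0.003,0,0.005]
    - [0.003,0,0.01]
    - [0.003,0,0.01]
  rot:
    - [0,0,0]
    - [0,0,0]
    - [0,0,0]
  gripper: [-0.3,-0.3,-0.3]

```text
t: 6.53
tool_pos: [0.5797, -0.0343, 0.1063]
ee_rot: [-2.408, -2.016, -0.0]
ft_force: [1.1, 2.4, -4.1]
gripper_width: 0.0418
```

```bash
python3 -c "
from h import *
to((.5797,-.0357,.108),80)
"
```

```text
t 6.53 pos [ 0.5797 -0.0343  0.1063] yaw 79.87 f [ 1.1  2.4 -4.1] M [ 0.53 -0.18 -0.05] w 0.0418
trans [-0.0067  0.0011 -0.0087] rot [-0.0001 -0.0002 -0.0007]
```

Emit:
servo_tool:
  translation:
    - [0,0,0]
    - [0,0,0]
  rot:
    - [0,0,0]
    - [0,0,0]
  gripper: [-0.3,-0.3]

```text
t: 6.7
tool_pos: [0.5797, -0.0344, 0.1063]
ee_rot: [-2.408, -2.016, -0.0]
ft_force: [0.7, 3.9, -2.4]
gripper_width: 0.0415
```

```bash
python3 -c "
from h import *
to((.5797,-.0357,.108),80)
s=eyes.capture('side')
cv2.imwrite('pics/g6.png',crop(s,318,205,60,10))
"
```

```text
t 6.7 pos [ 0.5797 -0.0344  0.1063] yaw 79.87 f [ 0.7  3.9 -2.4] M [ 0.68 -0.15 -0.01] w 0.0415
trans [-0.0066  0.0011 -0.0084] rot [-0.0001 -0.0001 -0.0007]
```

View pics/g6.png

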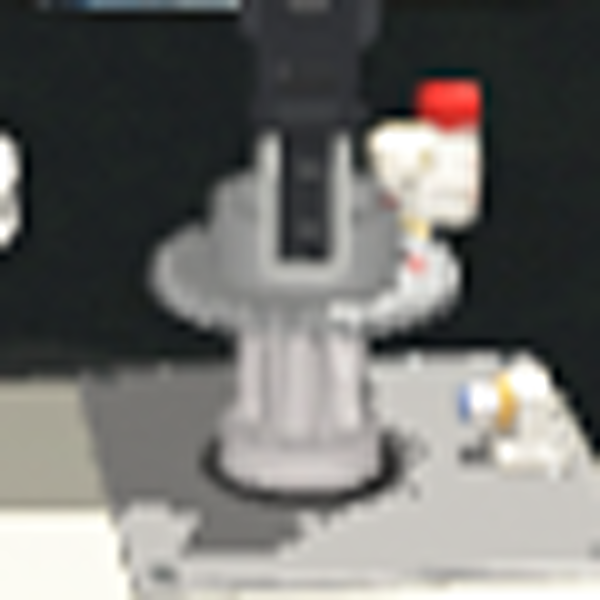

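Emit:
servo_tool:
  translation:
    - [-0.008,0,0]
    - [-0.008,0,0]
    - [-0.008,0,0]
  rot:
    - [0,0,0]
    - [0,0,0]
    - [0,0,0]
  gripper: [-0.3,-0.3,-0.3]

```text
t: 7.0
tool_pos: [0.5796, -0.0351, 0.1064]
ee_rot: [-2.407, -2.016, -0.003]
ft_force: [1.9, 10.2, -3.2]
gripper_width: 0.0419
```

```bash
python3 -c "
from h import *
to((.5797,-.0357,.108),80)
"
```

```text
t 7.0 pos [ 0.5796 -0.0351  0.1064] yaw 79.9 f [ 1.9 10.2 -3.2] M [ 2.21 -0.44 -0.17] w 0.0419
trans [-0.0028  0.0012 -0.0082] rot [-0.0001 -0.0008 -0.0006]
```

Emit:
servo_tool:
  translation:
    - [0.008,0,0]
    - [0.014,0,0]
    - [0.014,0,0]
    - [0.014,0,0]
  rot:
    - [0,0,0]
    - [0,0,0]
    - [0,0,0]
    - [0,0,0]
  gripper: [-0.3,-0.3,-0.3,-0.3]

```text
t: 7.33
tool_pos: [0.5801, -0.0336, 0.1066]
ee_rot: [2.409, 2.016, -0.0]
ft_force: [-0.5, -0.0, -0.8]
gripper_width: 0.0418
```

```bash
python3 -c "
from h import *
to((.5797,-.0327,.108),80)
"
```

```text
t 7.33 pos [ 0.5801 -0.0336  0.1066] yaw 79.87 f [-0.5 -0.  -0.8] M [0.04 0.   0.01] w 0.0418
trans [ 0.0043 -0.0026 -0.0072] rot [ 0.0001  0.0002 -0.0007]
```

Emit:
servo_tool:
  translation:
    - [0.003,0,0.004]
    - [0.003,0,0.008]
    - [0.003,0,0.008]
  rot:
    - [0,0,0]
    - [0,0,0]
    - [0,0,0]
  gripper: [-0.3,-0.3,-0.3]

```text
t: 7.58
tool_pos: [0.5801, -0.033, 0.1047]
ee_rot: [2.409, 2.016, -0.0]
ft_force: [-0.5, -1.0, -0.3]
gripper_width: 0.0417
```

Emit:
servo_tool:
  translation:
    - [0,0,0.004]
    - [0,0,0.008]
    - [0,0,0.008]
  rot:
    - [0,0,0]
    - [0,0,0]
    - [0,0,0]
  gripper: [-0.3,-0.3,-0.3]

```text
t: 7.83
tool_pos: [0.5801, -0.033, 0.1031]
ee_rot: [2.409, 2.016, -0.0]
ft_force: [-1.0, -1.7, -0.4]
gripper_width: 0.0419
```

Emit:
servo_tool:
  translation:
    - [0,0,0.005]
    - [0,0,0.01]
    - [0,0,0.015]
    - [0,0,0.015]
  rot:
    - [0,0,0]
    - [0,0,0]
    - [0,0,0]
    - [0,0,0]
  gripper: [-0.3,-0.3,-0.3,-0.3]

```text
t: 8.17
tool_pos: [0.5801, -0.0329, 0.1001]
ee_rot: [2.409, 2.016, -0.0]
ft_force: [-1.3, -3.6, -0.9]
gripper_width: 0.0419
```

```bash
python3 -c "
from h import *
to((.5797,-.0327,.108),80)
s=eyes.capture('side')
cv2.imwrite('pics/g7.png',crop(s,318,205,60,10))
"
```

```text
t 8.17 pos [ 0.5801 -0.0329  0.1001] yaw 79.86 f [-1.3 -3.6 -0.9] M [-0.6   0.15 -0.08] w 0.0419
trans [ 0.0008 -0.002  -0.0396] rot [-0.      0.0001 -0.0008]
```

View pics/g7.png

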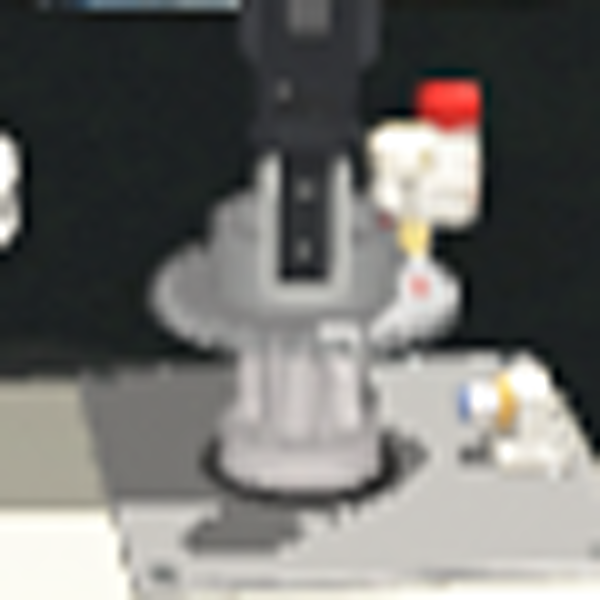

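```bash
python3 -c "
from h import *
for z in (.085,.09,.095,.1): print(z,(proj('side',[(.5795,-.0345-.039,z)])-[288,175])*10)
"
```

```text
0.085 [[323.14355587 385.67153556]]
0.09 [[323.61629402 367.15133038]]
0.095 [[324.09066338 348.56722007]]
0.1 [[324.56667241 329.91887328]]
```

Emit:
servo_tool:
  translation:
    - [-0.003,0,0.01]
    - [-0.003,0,0.02]
    - [-0.003,0,0.03]
    - [-0.003,0,0.03]
  rot:
    - [0,0,0]
    - [0,0,0]
    - [0,0,0]
    - [0,0,0]
  gripper: [-0.3,-0.3,-0.3,-0.3]

```text
t: 8.55
tool_pos: [0.5798, -0.0332, 0.0937]
ee_rot: [-2.408, -2.016, 0.0]
ft_force: [0.4, -0.6, -0.8]
gripper_width: 0.0418
```

```bash
python3 -c "
from h import *
to((.5797,-.0327,.108),80)
"
```

```text
t 8.55 pos [ 0.5798 -0.0332  0.0937] yaw 79.87 f [ 0.4 -0.6 -0.8] M [-0.03  0.01 -0.04] w 0.0418
trans [ 0.0026 -0.0011 -0.0713] rot [-0.0002 -0.0001 -0.0007]
```

Emit:
servo_tool:
  translation:
    - [0,0,0.02]
    - [0,0,0.04]
    - [0,0,0.06]
    - [0,0,0.08]
    - [0,0,0.1]
    - [0,0,0.115]
    - [0,0,0.115]
  rot:
    - [0,0,0]
    - [0,0,0]
    - [0,0,0]
    - [0,0,0]
    - [0,0,0]
    - [0,0,0]
    - [0,0,0]
  gripper: [-0.3,-0.3,-0.3,-0.3,-0.3,-0.3,-0.3]

```text
t: 9.13
tool_pos: [0.5797, -0.0334, 0.0705]
ee_rot: [-2.408, -2.016, 0.001]
ft_force: [-0.5, 0.4, -1.2]
gripper_width: 0.042
```

```bash
python3 -c "
from h import *
to((.5797,-.0327,.068),80)
"
```

```text
t 9.13 pos [ 0.5797 -0.0334  0.0705] yaw 79.87 f [-0.5  0.4 -1.2] M [ 0.04  0.01 -0.08] w 0.042
trans [ 0.0033 -0.0006  0.0126] rot [-0.0003 -0.     -0.0007]
```

Emit:
servo_tool:
  translation:
    - [0,0,0]
    - [0,0,0]
    - [0,0,0]
  rot:
    - [0,0,0.01]
    - [0,0,0.02]
    - [0,0,0.02]
  gripper: [-0.3,-0.3,-0.3]

```text
t: 9.38
tool_pos: [0.5801, -0.0334, 0.0713]
ee_rot: [2.472, 1.938, 0.0]
ft_force: [0.8, 1.2, -0.6]
gripper_width: 0.0417
```

```bash
python3 -c "
from h import *
to((.5797,-.0327,.068),80)
"
```

```text
t 9.38 pos [ 0.5801 -0.0334  0.0713] yaw 76.18 f [ 0.8  1.2 -0.6] M [ 0.01  0.01 -0.08] w 0.0417
trans [ 0.0031 -0.0028  0.0167] rot [ 0.0001  0.     -0.0212]
```

Emit:
servo_tool:
  translation:
    - [0,0,0]
    - [0,0,0]
    - [0,0,0]
    - [0,0,0]
  rot:
    - [0,0,-0.02]
    - [0,0,-0.03]
    - [0,0,-0.04]
    - [0,0,-0.04]
  gripper: [-0.3,-0.3,-0.3,-0.3]

```text
t: 9.72
tool_pos: [0.5799, -0.0335, 0.0713]
ee_rot: [-2.343, -2.093, 0.0]
ft_force: [-2.0, -0.3, 0.0]
gripper_width: 0.0423
```

```bash
python3 -c "
from h import *
to((.5797,-.0327,.068),80)
"
```

```text
t 9.72 pos [ 0.5799 -0.0335  0.0713] yaw 83.54 f [-2.  -0.3  0. ] M [ 0.05  0.22 -1.15] w 0.0423
trans [ 0.0037 -0.0013  0.0166] rot [-0.0001  0.      0.0197]
```

Emit:
servo_tool:
  translation:
    - [0,0,0]
    - [0,0,0]
    - [0,0,0]
    - [0,0,0]
  rot:
    - [0,0,0.03]
    - [0,0,0.05]
    - [0,0,0.06]
    - [0,0,0.06]
  gripper: [-0.3,-0.3,-0.3,-0.3]

```text
t: 10.05
tool_pos: [0.5799, -0.0335, 0.0713]
ee_rot: [2.532, 1.859, -0.0]
ft_force: [-0.5, -0.2, -0.6]
gripper_width: 0.0421
```

```bash
python3 -c "
from h import *
to((.5797,-.0327,.068),77)
"
```

```text
t 10.05 pos [ 0.5799 -0.0335  0.0713] yaw 72.58 f [-0.5 -0.2 -0.6] M [-0.05  0.04  0.03] w 0.0421
trans [ 0.0034 -0.0023  0.0165] rot [-0.      0.0001 -0.0246]
```

Emit:
servo_tool:
  translation:
    - [0,0,0]
    - [0,0,0]
    - [0,0,0]
  rot:
    - [0,0,0.01]
    - [0,0,0.02]
    - [0,0,0.02]
  gripper: [-0.3,-0.3,-0.3]

```text
t: 10.3
tool_pos: [0.58, -0.0335, 0.0713]
ee_rot: [2.587, 1.782, -0.001]
ft_force: [-1.1, -1.9, -0.8]
gripper_width: 0.0416
```

```bash
python3 -c "
from h import *
to((.5797,-.0327,.068),75)
"
```

```text
t 10.3 pos [ 0.58   -0.0335  0.0713] yaw 69.13 f [-1.1 -1.9 -0.8] M [-0.41  0.26  1.4 ] w 0.0416
trans [ 0.0033 -0.0026  0.0164] rot [ 0.      0.0001 -0.0326]
```

Emit:
servo_tool:
  translation:
    - [0,0,0]
    - [0,0,0.005]
    - [0,0,0.01]
    - [0,0,0.015]
    - [0,0,0.015]
  rot:
    - [0,0,-0.02]
    - [0,0,-0.041]
    - [0,0,-0.041]
    - [0,0,-0.041]
    - [0,0,-0.041]
  gripper: [-0.3,-0.3,-0.3,-0.3,-0.3]

```text
t: 10.72
tool_pos: [0.58, -0.0334, 0.0681]
ee_rot: [-2.469, -1.942, -0.0]
ft_force: [-0.4, -0.0, -1.7]
gripper_width: 0.0418
```

```bash
python3 -c "
from h import *
to((.5797,-.0327,.068),76.5)
"
```

```text
t 10.72 pos [ 0.58   -0.0334  0.0681] yaw 76.36 f [-0.4 -0.  -1.7] M [ 0.07 -0.02 -0.03] w 0.0418
trans [ 0.0031 -0.0024  0.0007] rot [-0.     -0.     -0.0008]
```

Not yet in contact, so I'll go a touch lower.

Emit:
servo_tool:
  translation:
    - [0,0,0.005]
    - [0,0,0.01]
    - [0,0,0.01]
  rot:
    - [0,0,0]
    - [0,0,0]
    - [0,0,0]
  gripper: [-0.3,-0.3,-0.3]

```text
t: 10.97
tool_pos: [0.5801, -0.0334, 0.0678]
ee_rot: [2.468, 1.942, 0.001]
ft_force: [-8.3, 1.5, 21.9]
gripper_width: 0.0418
```

```bash
python3 -c "
from h import *
to((.5797,-.0327,.068),76.5)
"
```

```text
t 10.97 pos [ 0.5801 -0.0334  0.0678] yaw 76.39 f [-8.3  1.5 21.9] M [ 0.22  1.51 -0.03] w 0.0418
trans [ 0.003  -0.003  -0.0012] rot [ 0.0004 -0.     -0.0006]
```

Emit:
servo_tool:
  translation:
    - [0,0,-0.009]
    - [0,0,-0.009]
    - [0,0,-0.009]
    - [0,0,-0.009]
    - [0,0,-0.1]
    - [0,0,-0.3]
    - [0,0,-0.5]
    - [0,0,-0.6]
  rot:
    - [0,0,0]
    - [0,0,0]
    - [0,0,0]
    - [0,0,0]
    - [0,0,0]
    - [0,0,0]
    - [0,0,0]
    - [0,0,0]
  gripper: [-0.3,0.35,0.35,0.35,0.35,0.35,0.35,0.35]

```text
t: 11.63
tool_pos: [0.5809, -0.0336, 0.1903]
ee_rot: [2.466, 1.942, 0.004]
ft_force: [0.6, -0.3, 1.0]
gripper_width: 0.0577
```

```bash
python3 -c "
from h import *
to((.468,.278,.12),88.5)
s=eyes.capture('side')
cv2.imwrite('pics/g8.png',crop(s,318,205,70,8))
"
```

```text
t 11.63 pos [ 0.5809 -0.0336  0.1903] yaw 76.43 f [ 0.6 -0.3  1. ] M [-0.06  0.01  0.02] w 0.0577
trans [ 1.3819 -0.9154  0.3484] rot [ 0.0012  0.0001 -0.067 ]
```

View pics/g8.png

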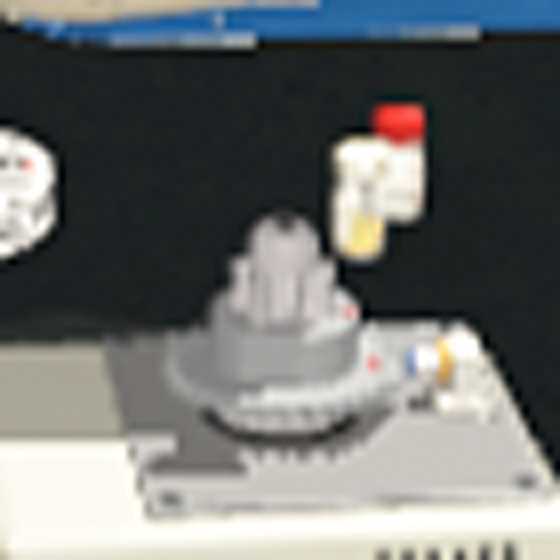

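Emit:
servo_tool:
  translation:
    - [0.17,-0.11,0]
    - [0.34,-0.22,0]
    - [0.5,-0.33,0]
    - [0.67,-0.44,0]
    - [0.84,-0.55,0]
    - [1,-0.66,0]
    - [1,-0.66,0]
  rot:
    - [0,0,0]
    - [0,0,0]
    - [0,0,-0.02]
    - [0,0,-0.03]
    - [0,0,-0.05]
    - [0,0,-0.065]
    - [0,0,-0.065]
  gripper: [0.35,0.35,0.35,0.35,0.35,0.35,0.35]

```text
t: 12.27
tool_pos: [0.4959, 0.1968, 0.1861]
ee_rot: [-2.248, -2.193, -0.0]
ft_force: [0.4, -0.2, -0.3]
gripper_width: 0.0576
```

```bash
python3 -c "
from h import *
to((.4695,.277,.07),88)
"
```

```text
t 12.27 pos [0.4959 0.1968 0.1861] yaw 88.58 f [ 0.4 -0.2 -0.3] M [-0.08 -0.01 -0.03] w 0.0576
trans [ 0.3967 -0.1415  0.5813] rot [-0.0003 -0.0004  0.0032]
```

Emit:
servo_tool:
  translation:
    - [0.13,-0.05,0.1]
    - [0.26,-0.09,0.2]
    - [0.37,-0.135,0.3]
    - [0.37,-0.135,0.45]
    - [0.37,-0.135,0.55]
    - [0.37,-0.135,0.55]
    - [0.37,-0.135,0.55]
  rot:
    - [0,0,0.003]
    - [0,0,0.003]
    - [0,0,0.003]
    - [0,0,0.003]
    - [0,0,0.003]
    - [0,0,0.003]
    - [0,0,0.003]
  gripper: [0.35,0.35,0.35,0.35,0.35,0.35,0.35]

```text
t: 12.85
tool_pos: [0.4735, 0.2665, 0.0759]
ee_rot: [-2.267, -2.174, 0.003]
ft_force: [0.3, -0.5, 1.7]
gripper_width: 0.0577
```

```bash
python3 -c "
from h import *
to((.4695,.277,.024),88)
t=eyes.capture('top');s=eyes.capture('side')
cv2.imwrite('pics/g9.png',np.hstack([crop(t,204,240,50,8),crop(s,270,180,50,8)]))
"
```

```text
t 12.85 pos [0.4735 0.2665 0.0759] yaw 87.6 f [ 0.3 -0.5  1.7] M [ 0.04 -0.02  0.01] w 0.0577
trans [ 0.0517 -0.0215  0.2596] rot [-0.0006  0.0002 -0.0022]
```

View pics/g9.png

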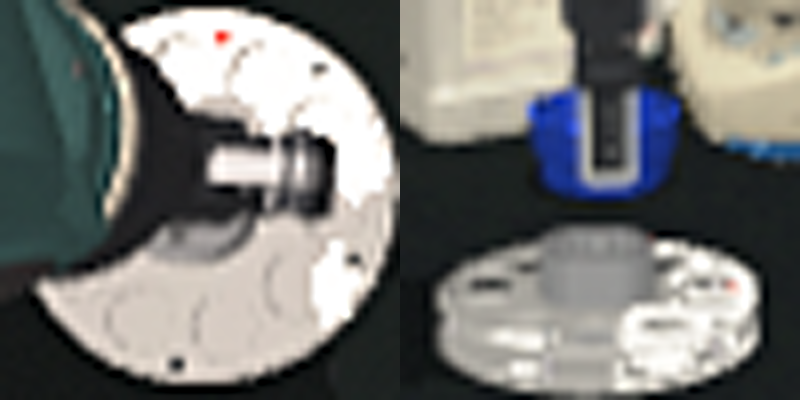

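Emit:
servo_tool:
  translation:
    - [0.02,-0.01,0.04]
    - [0.025,-0.012,0.08]
    - [0.025,-0.012,0.1]
    - [0.025,-0.012,0.1]
  rot:
    - [0,0,-0.002]
    - [0,0,-0.002]
    - [0,0,-0.002]
    - [0,0,-0.002]
  gripper: [0.35,0.35,0.35,0.35]

```text
t: 13.28
tool_pos: [0.4713, 0.2717, 0.0554]
ee_rot: [-2.26, -2.181, 0.002]
ft_force: [-1.1, -0.3, -0.2]
gripper_width: 0.0575
```

```bash
python3 -c "
from h import *
to((.4695,.277,.024),88)
"
```

```text
t 13.28 pos [0.4713 0.2717 0.0554] yaw 87.97 f [-1.1 -0.3 -0.2] M [0.02 0.01 0.  ] w 0.0575
trans [ 0.0261 -0.0096  0.157 ] rot [-0.0003  0.0002 -0.0002]
```

Emit:
servo_tool:
  translation:
    - [0.022,-0.009,0.02]
    - [0.022,-0.009,0.04]
    - [0.022,-0.009,0.04]
    - [0.022,-0.009,0.08]
    - [0.022,-0.009,0.12]
    - [0.022,-0.009,0.14]
    - [0.022,-0.009,0.14]
  rot:
    - [0,0,0]
    - [0,0,0]
    - [0,0,0]
    - [0,0,0]
    - [0,0,0]
    - [0,0,0]
    - [0,0,0]
  gripper: [0.35,0.35,0.35,0.35,0.35,0.35,0.35]

```text
t: 13.87
tool_pos: [0.4695, 0.276, 0.027]
ee_rot: [-2.26, -2.181, 0.003]
ft_force: [-0.5, -0.8, -0.6]
gripper_width: 0.0577
```

```bash
python3 -c "
from h import *
to((.4695,.277,.023),88)
s=eyes.capture('side')
cv2.imwrite('pics/g10.png',crop(s,270,187,50,10))
"
```

```text
t 13.87 pos [0.4695 0.276  0.027 ] yaw 87.96 f [-0.5 -0.8 -0.6] M [-0.04 -0.    0.01] w 0.0577
trans [ 0.0051 -0.      0.0201] rot [-0.0005  0.0002 -0.0002]
```

View pics/g10.png

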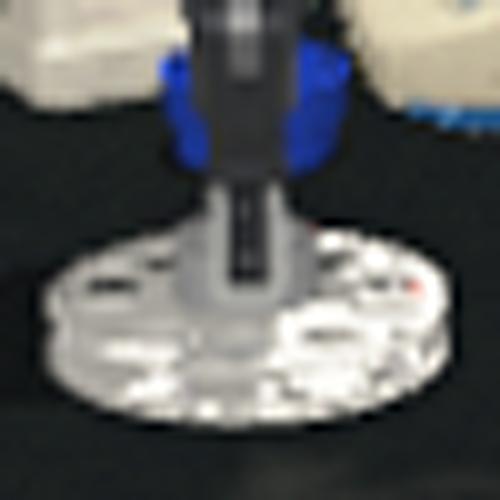

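Emit:
servo_tool:
  translation:
    - [0.004,0,0.01]
    - [0.004,0,0.013]
    - [0.004,0,0.013]
    - [0.004,0,0.013]
    - [0.004,0,0.013]
    - [0.004,0,0.013]
    - [0.004,0,0.013]
  rot:
    - [0,0,0]
    - [0,0,0]
    - [0,0,0]
    - [0,0,0]
    - [0,0,0]
    - [0,0,0]
    - [0,0,0]
  gripper: [0.35,0.35,-0.3,-0.3,-0.3,-0.3,-0.3]
  newtons: 40

```text
t: 14.5
tool_pos: [0.4705, 0.2776, 0.0263]
ee_rot: [-2.26, -2.182, -0.002]
ft_force: [-1.5, 2.3, 6.5]
gripper_width: 0.0421
```

```bash
python3 -c "
from h import *
to((.4695,.277,.023),88)
"
```

```text
t 14.5 pos [0.4705 0.2776 0.0263] yaw 87.97 f [-1.5  2.3  6.5] M [ 0.56  0.36 -0.13] w 0.0421
trans [-0.003  -0.0047  0.0167] rot [ 0.0003 -0.0004 -0.0002]
```

Emit:
servo_tool:
  translation:
    - [0,0,-0.05]
    - [0,0,-0.2]
    - [0,0,-0.4]
    - [0,0,-0.6]
    - [0,0,-0.67]
    - [0,0,-0.67]
  rot:
    - [0,0,0]
    - [0,0,0]
    - [0,0,0]
    - [0,0,0]
    - [0,0,0]
    - [0,0,0]
  gripper: [-0.3,-0.3,-0.3,-0.3,-0.3,-0.3]

```text
t: 15.0
tool_pos: [0.4717, 0.2777, 0.1639]
ee_rot: [2.259, 2.18, 0.009]
ft_force: [1.2, 0.6, -4.1]
gripper_width: 0.042
```

```bash
python3 -c "
from h import *
to((.5803,-.0334,.155),76.4)
s=eyes.capture('side')
cv2.imwrite('pics/g11.png',crop(s,270,150,80,7))
"
```

```text
t 15.0 pos [0.4717 0.2777 0.1639] yaw 87.97 f [ 1.2  0.6 -4.1] M [ 0.05 -0.   -0.02] w 0.042
trans [-1.5352  0.5978  0.0446] rot [ 0.0017 -0.0009  0.0643]
```

View pics/g11.png

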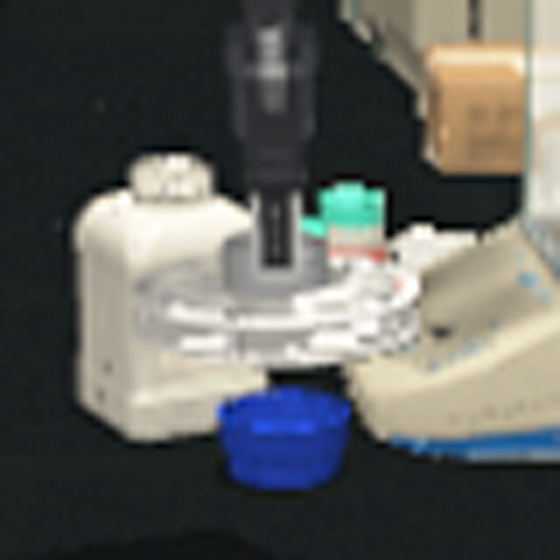

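The carousel is held and level. I'll carry it to the hub.

Emit:
servo_tool:
  translation:
    - [-0.14,0.05,0]
    - [-0.3,0.12,0]
    - [-0.46,0.18,0]
    - [-0.62,0.24,0]
    - [-0.78,0.3,0]
    - [-0.9,0.35,0]
    - [-0.9,0.35,0]
  rot:
    - [0,0,0.01]
    - [0,0,0.02]
    - [0,0,0.03]
    - [0,0,0.05]
    - [0,0,0.064]
    - [0,0,0.064]
    - [0,0,0.064]
  gripper: [-0.3,-0.3,-0.3,-0.3,-0.3,-0.3,-0.3]

```text
t: 15.63
tool_pos: [0.5343, 0.0908, 0.158]
ee_rot: [-2.472, -1.939, 0.004]
ft_force: [0.2, -0.3, -3.6]
gripper_width: 0.0416
```

```bash
python3 -c "
from h import *
to((.5803,-.0334,.155),76.4)
"
```

```text
t 15.63 pos [0.5343 0.0908 0.158 ] yaw 76.22 f [ 0.2 -0.3 -3.6] M [ 0.01  0.04 -0.04] w 0.0416
trans [-0.5482  0.3712  0.0152] rot [-0.0006  0.0006 -0.001 ]
```

Emit:
servo_tool:
  translation:
    - [-0.13,0.09,-0.02]
    - [-0.26,0.18,-0.02]
    - [-0.39,0.27,-0.02]
    - [-0.5,0.35,-0.02]
    - [-0.52,0.36,-0.02]
    - [-0.52,0.36,-0.02]
    - [-0.52,0.36,-0.02]
  rot:
    - [0,0,-0.001]
    - [0,0,-0.001]
    - [0,0,-0.001]
    - [0,0,-0.001]
    - [0,0,-0.001]
    - [0,0,-0.001]
    - [0,0,-0.001]
  gripper: [-0.3,-0.3,-0.3,-0.3,-0.3,-0.3,-0.3]

```text
t: 16.22
tool_pos: [0.5785, -0.0228, 0.1625]
ee_rot: [-2.464, -1.946, 0.002]
ft_force: [-0.4, 0.6, -2.9]
gripper_width: 0.0415
```

```bash
python3 -c "
from h import *
to((.5803,-.0334,.15),76.4)
"
```

```text
t 16.22 pos [ 0.5785 -0.0228  0.1625] yaw 76.61 f [-0.4  0.6 -2.9] M [ 0.02 -0.01 -0.03] w 0.0415
trans [-0.0495  0.0211  0.0625] rot [-0.0007 -0.      0.0011]
```

Emit:
servo_tool:
  translation:
    - [-0.035,0.015,0.03]
    - [-0.035,0.015,0.05]
    - [-0.035,0.015,0.05]
    - [-0.035,0.015,0.05]
    - [-0.035,0.015,0.05]
  rot:
    - [0,0,0.001]
    - [0,0,0.001]
    - [0,0,0.001]
    - [0,0,0.001]
    - [0,0,0.001]
  gripper: [-0.3,-0.3,-0.3,-0.3,-0.3]

```text
t: 16.63
tool_pos: [0.5805, -0.0303, 0.1537]
ee_rot: [-2.468, -1.944, 0.0]
ft_force: [-0.7, -0.5, -2.9]
gripper_width: 0.0419
```

```bash
python3 -c "
from h import *
to((.5803,-.0334,.14),76.4)
"
```

```text
t 16.63 pos [ 0.5805 -0.0303  0.1537] yaw 76.47 f [-0.7 -0.5 -2.9] M [0.03 0.05 0.02] w 0.0419
trans [-0.0153  0.0025  0.0685] rot [-0.     -0.      0.0004]
```

Emit:
servo_tool:
  translation:
    - [-0.012,0.002,0]
    - [-0.012,0.002,0]
    - [-0.012,0.002,0]
    - [-0.012,0.002,0]
  rot:
    - [0,0,0]
    - [0,0,0]
    - [0,0,0]
    - [0,0,0]
  gripper: [-0.3,-0.3,-0.3,-0.3]

```text
t: 16.97
tool_pos: [0.5805, -0.0332, 0.1538]
ee_rot: [2.468, 1.944, 0.0]
ft_force: [0.5, 0.2, -2.0]
gripper_width: 0.0418
```

```bash
python3 -c "
from h import *
to((.5803,-.0334,.14),76.4)
s=eyes.capture('side')
cv2.imwrite('pics/g12.png',crop(s,318,200,70,8))
"
```

```text
t 16.97 pos [ 0.5805 -0.0332  0.1538] yaw 76.44 f [ 0.5  0.2 -2. ] M [ 0.01  0.01 -0.03] w 0.0418
trans [-0.0014 -0.0008  0.0688] rot [ 0.0001 -0.      0.0002]
```

View pics/g12.png

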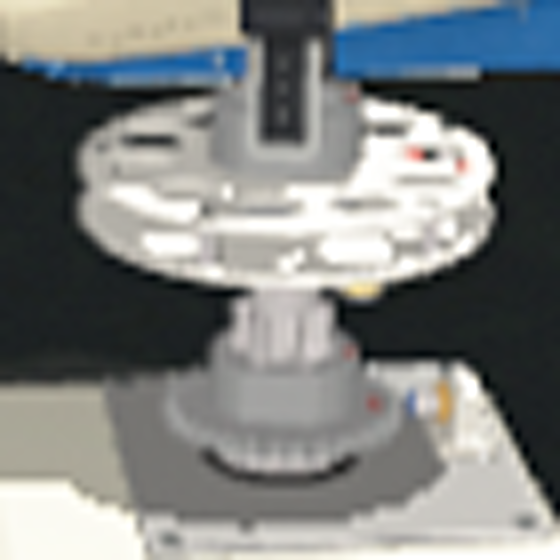

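Emit:
servo_tool:
  translation:
    - [0,0,0.04]
    - [0,0,0.07]
    - [0,0,0.09]
    - [0,0,0.105]
    - [0,0,0.12]
    - [0,0,0.12]
  rot:
    - [0,0,0]
    - [0,0,0]
    - [0,0,0]
    - [0,0,0]
    - [0,0,0]
    - [0,0,0]
  gripper: [-0.3,-0.3,-0.3,-0.3,-0.3,-0.3]

```text
t: 17.52
tool_pos: [0.5802, -0.0331, 0.129]
ee_rot: [-2.468, -1.943, 0.001]
ft_force: [-0.1, 0.6, -2.3]
gripper_width: 0.042
```

```bash
python3 -c "
from h import *
to((.5803,-.0334,.1243),76.4)
"
```

```text
t 17.52 pos [ 0.5802 -0.0331  0.129 ] yaw 76.45 f [-0.1  0.6 -2.3] M [-0.01  0.03 -0.04] w 0.042
trans [-0.0014  0.0008  0.0233] rot [-0.0003  0.      0.0003]
```

It's over the nose with no side force. I'll lower it gently past the rib ends.

Emit:
servo_tool:
  translation:
    - [0,0,0.01]
    - [0,0,0.02]
    - [0,0,0.028]
    - [0,0,0.036]
    - [0,0,0.036]
  rot:
    - [0,0,0]
    - [0,0,0]
    - [0,0,0]
    - [0,0,0]
    - [0,0,0]
  gripper: [-0.3,-0.3,-0.3,-0.3,-0.3]

```text
t: 17.93
tool_pos: [0.5803, -0.0331, 0.1222]
ee_rot: [-2.468, -1.944, 0.0]
ft_force: [-0.2, 0.4, -3.3]
gripper_width: 0.0417
```

Emit:
servo_tool:
  translation:
    - [0,0,0.008]
    - [0,0,0.016]
    - [0,0,0.016]
  rot:
    - [0,0,0]
    - [0,0,0]
    - [0,0,0]
  gripper: [-0.3,-0.3,-0.3]

```text
t: 18.18
tool_pos: [0.5804, -0.0331, 0.119]
ee_rot: [-2.468, -1.944, 0.0]
ft_force: [0.1, 0.8, -3.6]
gripper_width: 0.0418
```

Emit:
servo_tool:
  translation:
    - [0,0,0.015]
    - [0,0,0.03]
    - [0,0,0.042]
    - [0,0,0.05]
    - [0,0,0.05]
  rot:
    - [0,0,0]
    - [0,0,0]
    - [0,0,0]
    - [0,0,0]
    - [0,0,0]
  gripper: [-0.3,-0.3,-0.3,-0.3,-0.3]

```text
t: 18.6
tool_pos: [0.5803, -0.0331, 0.1088]
ee_rot: [-2.468, -1.943, 0.001]
ft_force: [0.5, -0.3, -3.0]
gripper_width: 0.0417
```

Emit:
servo_tool:
  translation:
    - [0,0,0.004]
    - [0,0,0.006]
    - [0,0,0.006]
  rot:
    - [0,0,0]
    - [0,0,0]
    - [0,0,0]
  gripper: [-0.3,-0.3,-0.3]

```text
t: 18.85
tool_pos: [0.5806, -0.0332, 0.1084]
ee_rot: [2.468, 1.944, 0.0]
ft_force: [-0.7, -0.2, 0.2]
gripper_width: 0.0419
```

Emit:
servo_tool:
  translation:
    - [0,0,0]
    - [0,0,0]
    - [0,0,0]
    - [0,0,0]
    - [0,0,-0.05]
    - [0,0,-0.2]
    - [0,0,-0.4]
    - [0,0,-0.6]
    - [0,0,-0.6]
  rot:
    - [0,0,0]
    - [0,0,0]
    - [0,0,0]
    - [0,0,0]
    - [0,0,0]
    - [0,0,0]
    - [0,0,0]
    - [0,0,0]
    - [0,0,0]
  gripper: [0.35,0.35,0.35,0.35,0.35,0.35,0.35,0.35,0.35]

```text
t: 19.6
tool_pos: [0.5826, -0.0335, 0.236]
ee_rot: [2.462, 1.939, 0.01]
ft_force: [1.4, -0.2, -0.4]
gripper_width: 0.0576
```

Emit:
servo_tool:
  translation:
    - [0,-0.2,-0.1]
    - [0,-0.4,-0.1]
    - [0,-0.6,-0.1]
    - [0,-0.8,-0.1]
    - [0,-0.9,-0.1]
    - [0,-0.9,-0.1]
  rot:
    - [0,0,0]
    - [0,0,0]
    - [0,0,0]
    - [0,0,0]
    - [0,0,0]
    - [0,0,0]
  gripper: [0.35,0.35,0.35,0.35,0.35,0.35]

```text
t: 20.1
tool_pos: [0.4018, 0.01, 0.2494]
ee_rot: [2.467, 1.944, 0.001]
ft_force: [0.7, -0.1, 0.4]
gripper_width: 0.0576
```

```bash
python3 -c "
from h import *
to((.5803,-.0334,.1243),76.4)
s=eyes.capture('side');t=eyes.capture('top')
cv2.imwrite('pics/g13.png',np.hstack([crop(s,318,205,70,400/70),crop(t,300,190,80,5)])); cv2.imwrite('pics/g13t.png',t)
for z in (.082,.084,.087): print((proj('side',[(.5795,-.0345-.065,z)])-[283,170])*400/70)
"
```

```text
t 20.1 pos [0.4018 0.01   0.2494] yaw 76.48 f [ 0.7 -0.1  0.4] M [-0.08 -0.09 -0.06] w 0.0576
trans [-0.0026  0.9178  0.6261] rot [ 0.0003 -0.      0.0005]
[[222.87745653 279.00195566]]
[[222.99459745 274.69998233]]
[[223.17061821 268.23566025]]
```

View pics/g13.png

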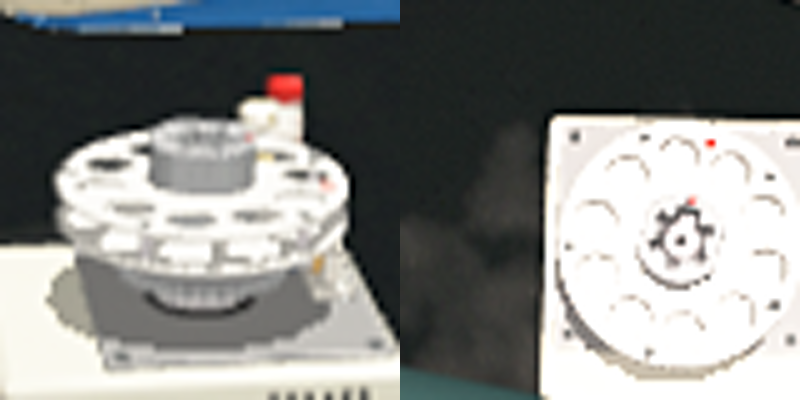

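View pics/g13t.png

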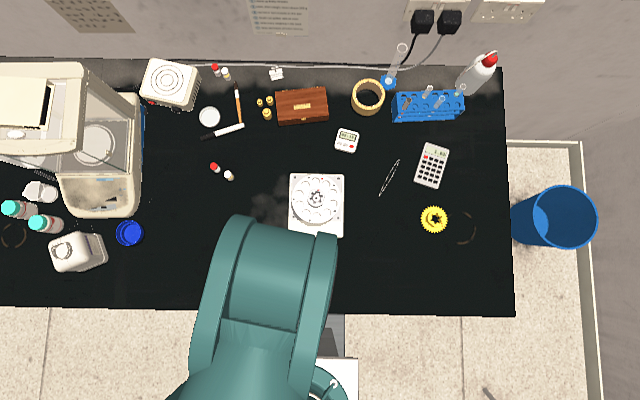

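```bash
python3 -c "
from h import *
print(manip.hand_in())"
```

```text
the job is handed in; nothing more can be done
None
```

The sample changer is back together. The index wheel is home on the hub's shoulder, the carousel sits on the wheel's collar, and I handed the job in at about 20 s; no verdict is reported.

- **Wheel:** I gripped it by the collar flats and slid it down the hub. While lowering it over the nose there was up to 10 N of side force, because the hub sat about 2 mm off my camera estimate; I moved over and it cleared. It entered the ribs at the first angle I tried, so no search was needed. Turning it gently to both stops put the master rib at about -13.5° in world axes. It met the shoulder at the expected height, pressing with about 22 N, and I then let go.
- **Carousel:** I put it on at the same angle, and it went past the rib ends without resistance. It came to rest with its underside at about 82 mm, the expected height, with its weight carried, and I let go.
- **Last checks:** The pictures after release show the carousel level and its red dots in line with the rib angle. The carousel's rim reads about 82 to 84 mm in the side view. The vials, tweezers and yellow look-alike are where they started. The arm is clear of everything, with about zero force. No check failed.

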